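# Gauge two spacer sleeves on a leaning pin and sort them

### The job

One of the two aluminium spacer sleeves has too small a bore. Slide one of them gently, without forcing it, down the leaning, sprung gauge pin until it stops, take it off and sort it, then do the same with the other: the sleeve that goes fully home on the pin's collar is to stand upright in the square tray, the one that is caught on the pin's nose goes into the round bowl. Leave the screwdriver, the tape roll and the bracket where they are.

Things in the scene. Friction and masses are not known exactly. Their poses are not given: they have to be found in the camera images.
- sleeve_1: spacer sleeve, plain aluminium tube standing on end: outside diameter 34 mm, 40 mm tall, 55 to 105 g. Origin: centre of its lower end; z along its bore. Its bore is either 21 mm (good, slides over the pin all the way) or 14 mm (too small, is caught on the pin's nose); which of the two sleeves is which must be found by trying
- sleeve_2: spacer sleeve, plain aluminium tube standing on end: outside diameter 34 mm, 40 mm tall, 55 to 105 g. Origin: centre of its lower end; z along its bore. Its bore is either 21 mm (good, slides over the pin all the way) or 14 mm (too small, is caught on the pin's nose); which of the two sleeves is which must be found by trying
- sleeve_1_mid (a point): the middle of sleeve_1, on its axis, 20 mm above its lower end
- sleeve_2_mid (a point): the middle of sleeve_2, on its axis, 20 mm above its lower end
- gauge: fixed gauge stand: dark base plate 150 mm by 100 mm, 8 mm thick, with a grey sloped block 54 mm square that carries the pin. Origin: on the bench 50 mm below the middle of the collar's underside; z up, -x the side to which the pin leans (roughly the robot)
- pin (a joint): how far the gauge pin is pushed in along its axis against its spring (4 N per mm), in m: 0 when free, at most 0.008; more than 0.006 means that the sleeve was forced
- pin_tip (a point): tip of the bright steel gauge pin, on its axis. z points out along the pin, 0.55 rad (31.5 degrees) from vertical, y is level. Back from the tip: a nose widening from 7 mm to 16 mm in diameter over 12 mm, the 16 mm pin for 36 mm, then a collar 38 mm in diameter and 4 mm thick on a sprung stem 10 mm above the sloped block. The tip is about 94 mm above the bench
- home (a point): on the pin axis, 28 mm below the tip, same axes: where the middle of a sleeve is when it is fully home (its lower end on the collar, 48 mm below the tip)
- nose_stop (a point): on the pin axis, 11 mm above the tip, same axes: where the middle of a sleeve is when it is caught on the nose (its lower end 9 mm below the tip)
- tray: square grey plastic tray for good sleeves, 150 mm by 150 mm outside, walls 4 mm thick and 22 mm high, floor 4 mm thick, fixed to the bench. Origin: centre of its underside; z up, x and y along its sides
- bowl: round steel bowl for rejects, outside diameter 120 mm at the foot and 150 mm at the rim, 35 mm high, wall 3 mm, floor 4 mm thick, fixed to the bench. Origin: centre of its underside; z up
- screwdriver: bystander: screwdriver lying on the bench, about 0.2 m long, leave alone
- tape: bystander: roll of paper tape lying flat, 90 mm diameter, 25 mm high, leave alone
- bracket: bystander: sheet steel angle bracket, 60 mm by 120 mm, 38 mm high, leave alone

How it is judged:
By the outcome, as a careful person would: the job done as asked, in the order asked, and still so for the second after the job is handed in, with the robot touching nothing.
It also fails if it takes over 61 s, if anything falls off the work surface, if the arm or the gripper's body presses on something with over 40 N, if the wrist force passes 120 N, or if a joint passes its speed limit or range.

### The arm

A 7-joint arm with a two-finger parallel gripper is mounted at the origin on the work surface. World frame = base frame: x ahead of the robot, y to its left, z up, the work surface at z = 0. Lengths are in mm, angles in rad, forces in N, time in s.
With the tool pointing down it reaches from about 400 to 875 mm from the base axis. Payload 4.4 kg.
Tool frame: the origin (TCP) lies on the centre line of the jaws, within the pads' length; the fingertips stand 14 mm ahead of it and the grasp point (between the pads) lies 5 mm behind it (tips_ahead is the distance from the TCP to the fingertips, in mm); z points along the fingers, y is the line along which they close (so a half turn about z gives the same grasp; the last joint's range is limited). The gripper opens to 85 mm and grips with 20 to 120 N. Pads are 22 mm wide; open, the fingers measure 114 mm over their backs; the gripper's body (76 mm by 85 mm) begins 54 mm behind the grasp point. The pads swing forward as they close: fully open they stand 13 mm farther back than shut.
Start: joints at [-1.324, 0.628, 0.038, 1.517, -0.027, 0.996, -0.02], TCP at [199.997, 618.481, 245.313] pointing down, gripper open.
Joint ranges: [-3.06, 3.06], [-0.37, 2.12], [-1.25, 1.32], [0.18, 2.47], [-1.1, 4.24], [0.23, 1.98], [-2.94, 2.94]. Speed limits (rad/s): [2.57, 2.57, 3.14, 3.14, 3.14, 3.14, 3.14].

### API

Orientations are given as [roll, pitch, yaw] about the fixed x, y, z axes, in that order (R = Rz(yaw) Ry(pitch) Rx(roll)).
In Python, from cell import * gives the robot as it stands.
- The arm moves only by the tool move_arm, never from a script. Its argument "rows" is text: rows parted by semicolons, each of 7 numbers parted by spaces: the shift along the tool's x, y, z scaled (see below), then the turn, a rotation vector about the tool's x, y, z scaled (see below), then the closure, from -1 (fully open) to 1 (shut). A call has 1 to 12 rows; each row is the pose to reach, as a shift and turn from the pose commanded when the call began, along the tool's axes at that moment; what a row does not reach only later rows make up. The controller multiplies each number of a shift by 0.3 m and each number of a turn by pi/2 rad. A row lasts 1/12 s, in which the tool goes at most 41.7 mm and 7.16 degrees, less where a joint would pass 70% of its speed; a pose out of reach is approached as far as the arm can. A call with a number of a shift or a turn outside -1 to 1 is refused whole. A call with a gripper value outside its range is refused whole. The fingers move at their own pace and stop on an object; the grip force is fixed at half the most. Time passes only in rows, so rows that repeat a pose let the fingers close. It gives the time, the measured TCP pose, the force, the opening and the grip force at its end, in the units of the state.
- read_state(): the state, without advancing time (a new reading comes with each control period).
- get_image(name): name is "side" or "top"; returns a dict with "img" (400x640x3 uint8, red, green, blue), "vfov" (degrees; the focal length in pixels is half the picture's height over the tangent of half this angle, whatever the lens; pixels are square), "cx", "cy" (the principal point, pixels), "k1" (the pictures are not rectified: a ray, as slopes to the right and down, at radius r is drawn at 1 + k1 r^2 times it, then the intrinsics apply), "extrinsics" (4x4, takes a point from camera to world coordinates). Camera axes: x right, y up, looking along -z (the intrinsics and any distortion apply to the point x, -y, -z); pixel columns grow to the right and rows downward; lengths in mm; the calibration is good to about 2 mm. A picture is of the moment at which its call begins. There is no depth.
- finish_job(): hands the job in; it is judged then, once.
The state is a dict: "clock": time; "qpos": joint angles; "qd": joint speeds; "tau": joint torques, N m; "eef_pos": TCP position; "tool_rot": TCP orientation; "force": force on the tool from outside, world axes, zero at the start; "torque": the same for the moment, N m; "width": finger opening in mm; "gripper_force": force on a finger pad.
Only numpy, scipy, OpenCV 4.12 (cv2) and the standard library are available. Lean on these libraries where they do the work, as an engineer would, in place of code of your own. Each camera call takes 0.05 s, during which the arm holds its last target. There are 200 camera calls.

## Working session

There is one attempt and no reset: what is moved stays moved. The work goes in short steps, Python scripts to look and compute and a tool call to move; the robot and the scene stay as the last step left them, time stands still between calls to the robot, and variables do not carry over. Pictures are saved under pics/ and viewed, at most 10 in all, crops included, and the job is handed in when it is done.

Besides the shell and the picture viewer there is one more tool, called after "Request:" by a JSON object that holds its "op" and its "data". move_arm: Moves the arm, as the interface text tells. Its arguments: {"type":"object","properties":{"rows":{"type":"string"}},"required":["rows"]}

```bash
ls; mkdir -p pics; python3 - <<'E'
from cell import *
import cv2
s=read_state(); print({k:s[k] for k in('clock','eef_pos','tool_rot','width','force')})
for n in('side','top'):
    d=get_image(n); cv2.imwrite(f'pics/{n}0.png',cv2.cvtColor(d['img'],cv2.COLOR_RGB2BGR)); print(n,d['vfov'],d['cx'],d['cy'],d['k1'],d['extrinsics'])
E
```

```text
pics
{'clock': 0.0, 'eef_pos': array([199.82216666, 617.8938306 , 244.38632616]), 'tool_rot': array([-3.13970744e+00,  3.69147297e-05,  2.82876409e+00]), 'width': 85.15297099749125, 'force': array([ 0.00709289, -0.01755751, -0.05335189])}
side 51.900672999708036 326.0539924210902 193.0069342617523 -0.011956275977302184 [[ 9.26815839e-01  1.91026230e-01 -3.23297665e-01  2.68956466e+02]
 [-3.74731813e-01  5.26106182e-01 -7.63405760e-01 -6.37161396e+02]
 [ 2.42583761e-02  8.28686470e-01  5.59187148e-01  6.30867208e+02]
 [ 0.00000000e+00  0.00000000e+00  0.00000000e+00  1.00000000e+00]]
top 53.62475668437712 325.10177418908995 200.41217152560515 -0.018565346663168503 [[-2.79609592e-02  9.97363574e-01 -6.69633171e-02  5.00403319e+02]
 [-9.99605877e-01 -2.77301896e-02  4.37341177e-03  7.21598104e+01]
 [ 2.50497611e-03  6.70592101e-02  9.97745853e-01  1.09689873e+03]
 [ 0.00000000e+00  0.00000000e+00  0.00000000e+00  1.00000000e+00]]
```

View pics/side0.png

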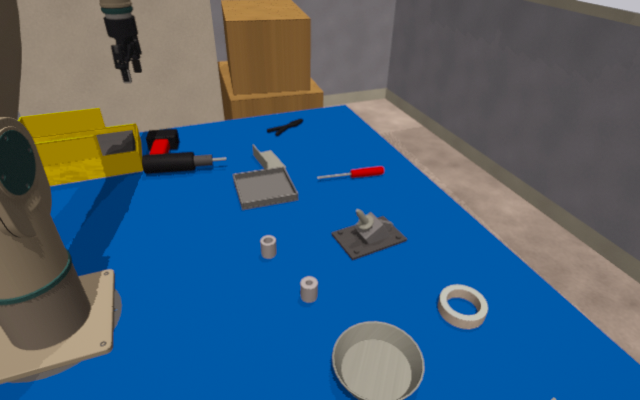

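View pics/top0.png

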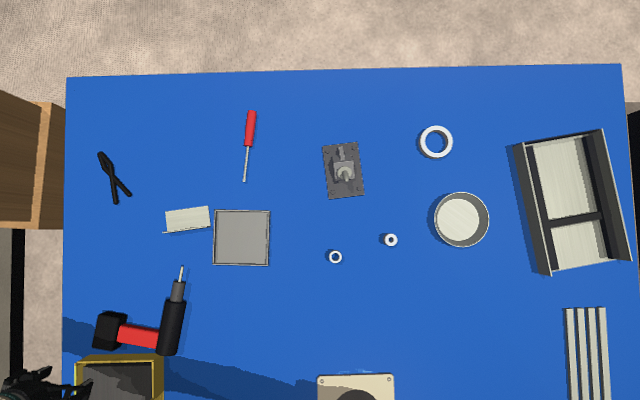

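The side view shows the sleeves at about (268,247) and (309,290), the pin near (362,215), the tray at (265,187) and the bowl at (378,362). The top view shows the sleeves at (335,257) and (391,240), the gauge at (343,170), the tray at (242,238) and the bowl at (461,220). Next I'll enlarge both.

```bash
cat > h.py <<'E'
import numpy as np, cv2, json
from scipy.optimize import least_squares
def cam(d):
    h=d['img'].shape[0]; f=h/2/np.tan(np.radians(d['vfov'])/2)
    return dict(f=f,cx=d['cx'],cy=d['cy'],k1=d['k1'],E=np.array(d['extrinsics']))
def proj(c,P):
    p=(np.asarray(P,float)-c['E'][:3,3])@c['E'][:3,:3]
    x=p[...,0]/-p[...,2]; y=-p[...,1]/-p[...,2]; s=1+c['k1']*(x*x+y*y)
    return np.stack([c['cx']+c['f']*x*s,c['cy']+c['f']*y*s],-1)
def tri(cs,uvs,x0=(500,0,30)):
    r=least_squares(lambda P:np.concatenate([proj(c,P)-u for c,u in zip(cs,uvs)]),x0); return r.x,np.abs(r.fun).max()
def onz(c,uv,z):
    r=least_squares(lambda P:proj(c,[P[0],P[1],z])-uv,(500,0)); return np.r_[r.x,z]
def crop(img,x,y,w,h,s,step=10):
    o=cv2.resize(img[y:y+h,x:x+w],None,fx=s,fy=s,interpolation=cv2.INTER_CUBIC)
    o=cv2.cvtColor(o,cv2.COLOR_RGB2BGR)
    for u in range(-(-x//step)*step,x+w,step):
        X=int((u-x+.5)*s); cv2.line(o,(X,0),(X,6),(0,255,255),1); cv2.putText(o,str(u),(X-10,16),0,.33,(0,255,255),1)
    for v in range(-(-y//step)*step,y+h,step):
        Y=int((v-y+.5)*s); cv2.line(o,(0,Y),(6,Y),(0,255,255),1); cv2.putText(o,str(v),(8,Y+4),0,.33,(0,255,255),1)
    return o
E
python3 - <<'E'
from cell import *
from h import *
S=get_image('side')['img'];T=get_image('top')['img']
a=np.hstack([crop(S,330,200,80,60,5),crop(S,250,230,80,75,5)[:300]if 0 else crop(S,250,228,80,60+0,5)])
b=np.hstack([crop(T,305,140,80,60,5),crop(T,325,215,80,60,5)])
cv2.imwrite('pics/m1.png',np.vstack([a,b]))
a=np.hstack([crop(S,280,260,60,50,6),crop(S,225,160,80,60,5)])if 0 else np.hstack([crop(S,280,262,80,60,5),crop(S,225,155,80,60,5)])
b=np.hstack([crop(T,202,208,80,60,5),crop(T,421,190,80,60,5)])
cv2.imwrite('pics/m2.png',np.vstack([a,b]))
E
```

```text
(no output)
```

View pics/m1.png

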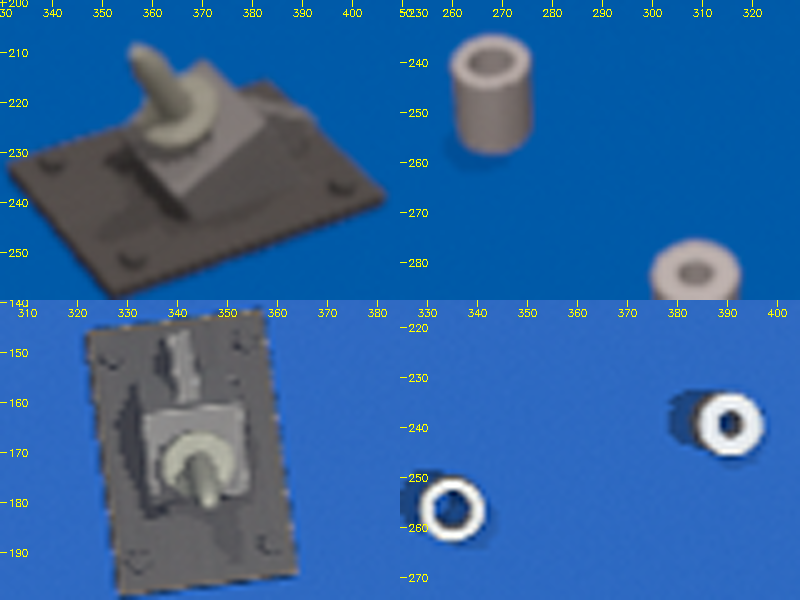

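View pics/m2.png

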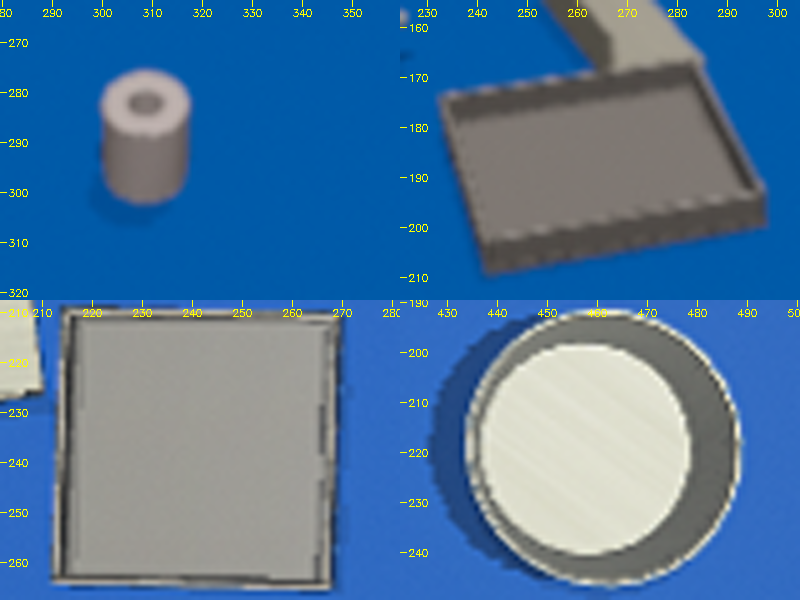

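The crops show that the sleeve near side (268,240) has the wider bore. The other, near side (309,282), has the narrower one. The pin tip is at about side (357,209) and top (346,180). Both sleeves will still be tried on the pin.

```bash
python3 - <<'E'
from cell import *
from h import *
s=cam(get_image('side'));t=cam(get_image('top'))
import pickle;pickle.dump((s,t),open('cams.pkl','wb'))
for n,a,b in [('A top',(267.7,239.9),(335,256.6)),('B top',(308.7,281.9),(390.6,239.4)),('tip',(356.9,209.1),(346.1,180.1)),('bowl rim',(378,355.5),(461,219.1))]:
    print(n,*[np.round(x,1) for x in tri([s,t],[a,b])])
pS=lambda X,Y,x,y:(x+X/5-.5,y+Y/5-.5)
sb=[pS(*p,330,200) for p in[(8,170),(113,298),(387,199),(262,80)]]
tb=[pS(p[0],p[1]-300,305,140) for p in[(118,597),(298,573),(265,309),(86,330)]]
C=[]
for a,b in zip(sb,tb): C.append(tri([s,t],[a,b])[0]); print('base',np.round(C[-1],1))
C=np.array(C); e=(C[3]+C[2]-C[0]-C[1])[:2]; f=(C[3]+C[0]-C[1]-C[2])[:2]; print('yaw',np.arctan2(e[1],e[0]),np.arctan2(-f[0],f[1]),np.hypot(*e)/2,np.hypot(*f)/2)
ct=[onz(t,pS(p[0],p[1]-300,305,140),8)for p in[(118,597),(298,573),(265,309),(86,330)]];print(np.round(ct,1))
tc=np.array([onz(t,pS(p[0],p[1]-300,202,208),22) for p in[(64,310),(340,316),(332,588),(53,581)]]);print('tray',np.round(tc,1),tc.mean(0))
print('tray side corner',tri([s,t],[pS(85,240,225,155),pS(53,281,202,208)]))
E
```

```text
A top [421.7  45.2  38.2] 0.2
B top [ 463.  -104.3   38.7] 0.2
tip [618.7  12.6  94.8] 0.3
bowl rim [ 513.1 -296.5   37.5] 0.7
base [578.9  58.5   0.7]
base [588.5 -41.4   2.4]
base [736.9 -27.9   4.7]
base [726.1  73.1   6. ]
yaw 0.09475369867369474 0.10070648312060583 148.47748073414277 100.97696875543589
[[577.4  59.    8. ]
 [588.  -40.8   8. ]
 [736.1 -27.5   8. ]
 [727.   72.6   8. ]]
tray [[556.2 369.4  22. ]
 [548.7 219.3  22. ]
 [402.2 226.4  22. ]
 [410.  376.9  22. ]] [479.27981608 297.99738267  22.        ]
tray side corner (array([ 414.83738446,  408.20863959, -100.51223905]), np.float64(5.265795435632782))
```

```bash
cat >> h.py <<'E'
from scipy.spatial.transform import Rotation as Ro
GY=0.097; RD=Ro.from_euler('xyz',[np.pi,0,np.pi+GY]); RT=RD*Ro.from_rotvec([0,-.55,0])
def plan(p,R=None):
    from cell import read_state
    s=read_state(); R0=Ro.from_euler('xyz',s['tool_rot']); R=R or R0
    print('t %.2f'%s['clock'],'pos',np.round(s['eef_pos'],1),'F',np.round(s['force'],1),'w %.1f g %.1f'%(s['width'],s['gripper_force']))
    print('shift',np.round(R0.inv().apply(np.array(p)-s['eef_pos'])/300,3),'turn',np.round((R0.inv()*R).as_rotvec()/(np.pi/2),3))
E
python3 - <<'E'
from h import *
print(RT.as_matrix().round(2))
plan([330,330,200],RD);plan([422,45,100],RD)
E
```

```text
[[-0.85 -0.1   0.52]
 [-0.08  1.    0.05]
 [-0.52  0.   -0.85]]
t 0.30 pos [200.  618.3 245. ] F [ 0.5 -0.9  0.3] w 85.6 g 0.0
shift [-0.708 -0.781  0.151] turn [-0.    -0.    -0.261]
t 0.30 pos [200.  618.3 245. ] F [ 0.5 -0.9  0.3] w 85.6 g 0.0
shift [-1.292 -1.59   0.484] turn [-0.    -0.    -0.261]
```

Request:
{"op": "move_arm", "data": {"rows": "-0.7 -0.78 0.15 0 0 -0.261 -1;-0.7 -0.78 0.15 0 0 -0.261 -1;-0.7 -0.78 0.15 0 0 -0.261 -1;-0.7 -0.78 0.15 0 0 -0.261 -1;-0.7 -0.78 0.15 0 0 -0.261 -1;-0.7 -0.78 0.15 0 0 -0.261 -1;-0.7 -0.78 0.15 0 0 -0.261 -1;-0.7 -0.78 0.15 0 0 -0.261 -1;-0.7 -0.78 0.15 0 0 -0.261 -1"}}

```text
clock: 1.05
eef_pos: [330.0, 324.3, 199.7]
tool_rot: [-3.136, -0.001, -3.053]
force: [-1.0, 0.3, -0.5]
width: 85.4
gripper_force: 0.0
```

```bash
python3 -c "
from h import *
plan([422,45,100],RD)"
```

```text
t 1.05 pos [330.  324.3 199.7] F [-1.   0.3 -0.5] w 85.4 g 0.0
shift [-0.224 -0.953  0.337] turn [-0.003 -0.001 -0.006]
```

Request:
{"op": "move_arm", "data": {"rows": "-0.224 -0.95 0.33 0 0 -0.005 -1;-0.224 -0.95 0.33 0 0 -0.005 -1;-0.224 -0.95 0.33 0 0 -0.005 -1;-0.224 -0.95 0.33 0 0 -0.005 -1;-0.224 -0.95 0.33 0 0 -0.005 -1;-0.224 -0.95 0.33 0 0 -0.005 -1;-0.224 -0.95 0.33 0 0 -0.005 -1;-0.224 -0.95 0.33 0 0 -0.005 -1;-0.224 -0.95 0.33 0 0 -0.005 -1;-0.224 -0.95 0.33 0 0 -0.005 -1"}}

```text
clock: 1.88
eef_pos: [422.7, 53.7, 101.0]
tool_rot: [3.141, -0.0, -3.039]
force: [-0.1, 0.2, 0.8]
width: 85.1
gripper_force: 0.0
```

```bash
python3 - <<'E'
from cell import *
from h import *
plan([421.7,45.2,24],RD)
T=get_image('top')['img'];S=get_image('side')['img']
cv2.imwrite('pics/m3.png',np.hstack([crop(S,210,170,100,150,4),crop(T,290,200,100,150,4)]))
plan([421.7,45.2,24],RD)
E
```

```text
t 1.88 pos [422.7  53.7 101. ] F [-0.1  0.2  0.8] w 85.1 g 0.0
shift [ 0.006 -0.028  0.257] turn [ 0.    -0.     0.004]
t 1.98 pos [422.5  55.6 101.6] F [ 0.4  0.4 -0.4] w 85.3 g 0.0
shift [ 0.007 -0.035  0.259] turn [0.001 0.    0.006]
```

View pics/m3.png

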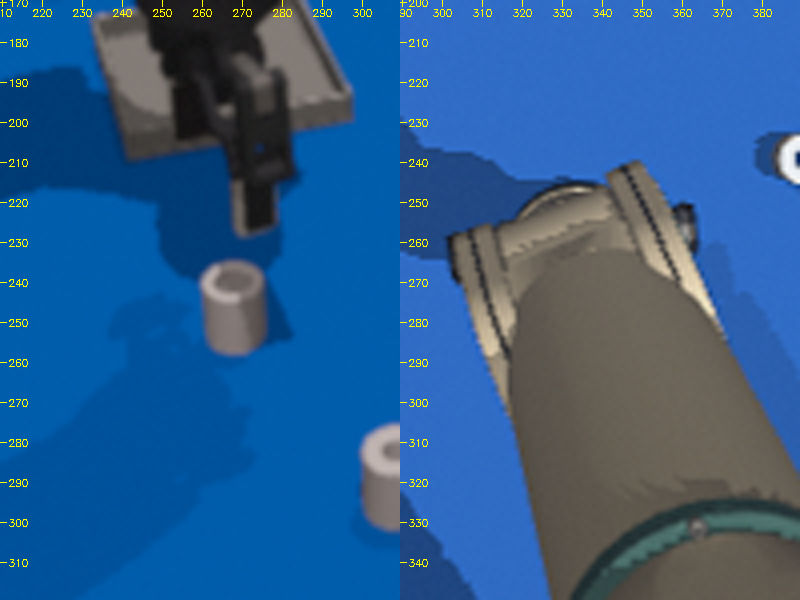

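The side crop shows the open fingers (tip near (273,228)) above sleeve A at (267,243). The top view of the sleeve is blocked by the arm. I'll descend part way and recheck.

Request:
{"op": "move_arm", "data": {"rows": "0.007 -0.033 0.11 0 0 0.005 -1;0.007 -0.033 0.11 0 0 0.005 -1;0.007 -0.033 0.11 0 0 0.005 -1"}}

```text
clock: 2.23
eef_pos: [420.3, 45.4, 67.6]
tool_rot: [3.141, -0.002, -3.041]
force: [-0.3, 0.3, -0.1]
width: 85.3
gripper_force: 0.0
```

```bash
python3 -c "
from h import *
plan([421.7,45.2,24],RD)"
```

```text
t 2.23 pos [420.3  45.4  67.6] F [-0.3  0.3 -0.1] w 85.3 g 0.0
shift [-0.005 -0.001  0.145] turn [ 0.001 -0.001  0.002]
```

Request:
{"op": "move_arm", "data": {"rows": "-0.004 -0.001 0.07 0 0 0 -1;-0.004 -0.001 0.145 0 0 0 -1;-0.004 -0.001 0.145 0 0 0 -1;-0.004 -0.001 0.145 0 0 0 1;-0.004 -0.001 0.145 0 0 0 1;-0.004 -0.001 0.145 0 0 0 1;-0.004 -0.001 0.145 0 0 0 1;-0.004 -0.001 0.145 0 0 0 1;-0.004 -0.001 0.145 0 0 0 1;-0.004 -0.001 0.145 0 0 0 1"}}

```text
clock: 3.07
eef_pos: [423.0, 44.4, 25.9]
tool_rot: [-3.141, 0.002, -3.044]
force: [-1.3, 0.1, 6.8]
width: 31.7
gripper_force: 59.3
```

```bash
python3 -c "
from h import *
plan([421.7,45.2,160],RD)
from cell import get_image
S=get_image('side')['img']
cv2.imwrite('pics/m4.png',crop(S,230,190,80,75,8))"
```

```text
t 3.07 pos [423.   44.4  25.9] F [-1.3  0.1  6.8] w 31.7 g 59.3
shift [ 0.003  0.003 -0.447] turn [-0.     0.001  0.001]
```

View pics/m4.png

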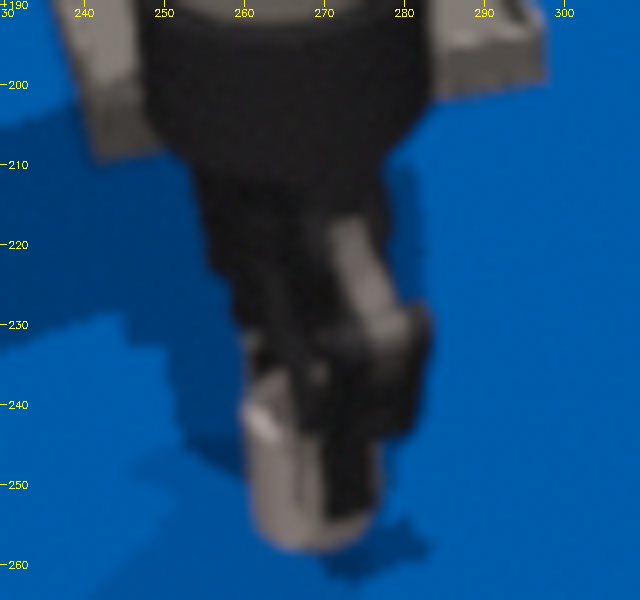

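Sleeve A is gripped upright, and its lower rim is still on the bench at about (268,258).

```bash
cat >> h.py <<'E'
TIP=np.array([618.7,12.6,94.8]); AX=-RT.apply([0,0,1])
E
python3 -c "
from h import *
print(AX)
plan(TIP+AX*90,RT)"
```

```text
[-0.52023017 -0.05062119  0.85252452]
t 3.12 pos [423.   44.4  25.9] F [-0.5  0.3  5.4] w 31.4 g 59.4
shift [-0.483 -0.169 -0.484] turn [ 0.    -0.349  0.001]
```

Request:
{"op": "move_arm", "data": {"rows": "0 0 -0.1 0 0 0 1;0 0 -0.24 0 0 0 1;0 0 -0.38 0 0 0 1;-0.05 -0.02 -0.48 0 -0.05 0 1;-0.483 -0.169 -0.484 0 -0.349 0.001 1;-0.483 -0.169 -0.484 0 -0.349 0.001 1;-0.483 -0.169 -0.484 0 -0.349 0.001 1;-0.483 -0.169 -0.484 0 -0.349 0.001 1;-0.483 -0.169 -0.484 0 -0.349 0.001 1;-0.483 -0.169 -0.484 0 -0.349 0.001 1;-0.483 -0.169 -0.484 0 -0.349 0.001 1;-0.483 -0.169 -0.484 0 -0.349 0.001 1"}}

```text
clock: 4.12
eef_pos: [571.9, 7.7, 170.9]
tool_rot: [-3.14, 0.551, -3.044]
force: [-0.7, -0.5, -2.4]
width: 31.5
gripper_force: 59.8
```

```bash
python3 -c "
from h import *
plan(TIP+AX*45,RT)"
```

```text
t 4.12 pos [571.9   7.7 170.9] F [-0.7 -0.5 -2.4] w 31.5 g 59.8
shift [-0.001  0.002  0.148] turn [-0.001  0.001  0.   ]
```

Now I'll bring it close to the nose, with the lower end about 20 mm off the tip, and check the alignment.

Request:
{"op": "move_arm", "data": {"rows": "-0.001 0.002 0.07 -0.001 0.001 0 1;-0.001 0.002 0.148 -0.001 0.001 0 1;-0.001 0.002 0.148 -0.001 0.001 0 1;-0.001 0.002 0.148 -0.001 0.001 0 1"}}

```text
clock: 4.45
eef_pos: [594.1, 10.3, 131.4]
tool_rot: [3.139, 0.544, -3.046]
force: [0.0, 0.5, -0.7]
width: 31.7
gripper_force: 59.7
```

```bash
python3 - <<'E'
from cell import *
from h import *
plan(TIP+AX*28,RT)
S=get_image('side')['img'];T=get_image('top')['img']
cv2.imwrite('pics/m5.png',np.hstack([crop(S,325,165,66,90,6),crop(T,310,140,66,90,6)]))
import pickle;s,t=pickle.load(open('cams.pkl','rb'))
e=read_state()['eef_pos']
for k in(25,-15):print(proj(s,e-AX*k),proj(t,e-AX*k))
E
```

```text
t 4.45 pos [594.1  10.3 131.4] F [ 0.   0.5 -0.7] w 31.7 g 59.7
shift [-0.007 -0.     0.054] turn [ 0.001 -0.004 -0.001]
[352.61729217 204.08883288] [347.0168536 183.5134715]
[345.07314942 193.44318161] [348.94479464 190.51525294]
```

View pics/m5.png

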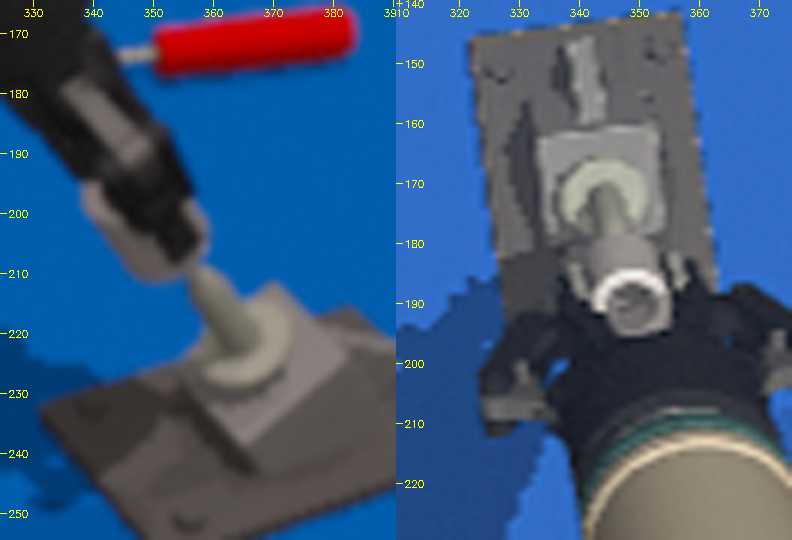

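In the side view the sleeve's lower end is centred near (352,205), against a predicted (352.6,204). In the top view the ring is at (349.5,190), against a predicted (349,190.5). It is aligned, so I'll advance gently.

Request:
{"op": "move_arm", "data": {"rows": "-0.006 0 0.03 0.001 -0.003 0 1;-0.007 0 0.05 0.001 -0.004 -0.001 1;-0.007 0 0.06 0.001 -0.004 -0.001 1;-0.007 0 0.07 0.001 -0.004 -0.001 1;-0.007 0 0.08 0.001 -0.004 -0.001 1;-0.007 0 0.09 0.001 -0.004 -0.001 1;-0.007 0 0.1 0.001 -0.004 -0.001 1;-0.007 0 0.1 0.001 -0.004 -0.001 1"}}

```text
clock: 5.22
eef_pos: [612.3, 12.0, 107.2]
tool_rot: [-3.141, 0.552, -3.045]
force: [0.8, -1.1, -0.2]
width: 31.5
gripper_force: 59.8
```

```bash
python3 -c "
from h import *
plan(TIP+AX*-23,RT)"
```

```text
t 5.22 pos [612.3  12.  107.2] F [ 0.8 -1.1 -0.2] w 31.5 g 59.8
shift [0.003 0.    0.123] turn [-0.     0.002 -0.   ]
```

Request:
{"op": "move_arm", "data": {"rows": "0.001 0 0.015 0 0.001 0 1;0.002 0 0.03 0 0.002 0 1;0.002 0 0.045 0 0.002 0 1;0.002 0 0.06 0 0.002 0 1;0.002 0 0.06 0 0.002 0 1"}}

```text
clock: 5.63
eef_pos: [621.3, 12.8, 91.2]
tool_rot: [-3.141, 0.549, -3.045]
force: [0.4, 0.2, -1.0]
width: 31.4
gripper_force: 59.8
```

```bash
python3 -c "
from h import *
plan(TIP+AX*-23,RT)"
```

```text
t 5.63 pos [621.3  12.8  91.2] F [ 0.4  0.2 -1. ] w 31.4 g 59.8
shift [0.001 0.    0.062] turn [-0.    -0.001 -0.   ]
```

Request:
{"op": "move_arm", "data": {"rows": "0.001 0 0.01 0 -0.001 0 1;0.001 0 0.02 0 -0.001 0 1;0.001 0 0.03 0 -0.001 0 1;0.001 0 0.04 0 -0.001 0 1;0.001 0 0.05 0 -0.001 0 1;0.001 0 0.055 0 -0.001 0 1;0.001 0 0.055 0 -0.001 0 1"}}

```text
clock: 6.22
eef_pos: [629.5, 13.6, 77.5]
tool_rot: [-3.141, 0.551, -3.045]
force: [-0.5, -0.6, -1.7]
width: 32.0
gripper_force: 59.8
```

```bash
python3 -c "
from h import *
plan(TIP+AX*-23,RT)"
```

```text
t 6.22 pos [629.5  13.6  77.5] F [-0.5 -0.6 -1.7] w 32.0 g 59.8
shift [0.001 0.    0.009] turn [-0.     0.001 -0.   ]
```

Now 1 mm steps until contact is felt.

Request:
{"op": "move_arm", "data": {"rows": "0.001 0 0.003 0 0 0 1;0.001 0 0.006 0 0 0 1;0.001 0 0.009 0 0 0 1;0.001 0 0.009 0 0 0 1"}}

```text
clock: 6.55
eef_pos: [630.5, 13.8, 75.4]
tool_rot: [-3.141, 0.551, -3.044]
force: [-1.3, -0.9, 1.2]
width: 31.8
gripper_force: 59.9
```

```bash
python3 -c "
from h import *
plan(TIP+AX*-23,RT)"
```

```text
t 6.55 pos [630.5  13.8  75.4] F [-1.3 -0.9  1.2] w 31.8 g 59.9
shift [ 0.    -0.     0.001] turn [-0.     0.001  0.   ]
```

Request:
{"op": "move_arm", "data": {"rows": "0 0 0.003 0 0 0 1;0 0 0.005 0 0 0 1;0 0 0.005 0 0 0 1;0 0 0.005 0 0 0 1"}}

```text
clock: 6.88
eef_pos: [631.2, 13.8, 74.4]
tool_rot: [-3.141, 0.551, -3.044]
force: [-3.3, -0.8, 4.5]
width: 32.0
gripper_force: 60.4
```

```bash
python3 -c "
from h import *
plan(TIP+AX*-23,RT)"
```

```text
t 6.88 pos [631.2  13.8  74.4] F [-3.3 -0.8  4.5] w 32.0 g 60.4
shift [ 0.    -0.    -0.003] turn [-0.     0.001  0.   ]
```

Contact is about 6 N along the axis (about 1.6 mm of spring) at the expected home depth, so sleeve A is fully home and good. Now I'll withdraw it.

Request:
{"op": "move_arm", "data": {"rows": "0 0 -0.06 0 0 0 1;0 0 -0.14 0 0 0 1;0 0 -0.24 0 0 0 1;0 0 -0.36 0 0 0 1;0 0 -0.42 0 0 0 1;0 0 -0.42 0 0 0 1"}}

```text
clock: 7.38
eef_pos: [565.2, 7.6, 184.6]
tool_rot: [-3.138, 0.555, -3.042]
force: [-0.1, -0.7, -0.8]
width: 31.7
gripper_force: 59.8
```

```bash
python3 -c "
from h import *
plan([480,290,100],RD)"
```

```text
t 7.38 pos [565.2   7.6 184.6] F [-0.1 -0.7 -0.8] w 31.7 g 59.8
shift [0.309 0.965 0.137] turn [-0.001  0.353  0.001]
```

Request:
{"op": "move_arm", "data": {"rows": "0.309 0.965 0.13 0 0.353 0 1;0.309 0.965 0.13 0 0.353 0 1;0.309 0.965 0.13 0 0.353 0 1;0.309 0.965 0.13 0 0.353 0 1;0.309 0.965 0.13 0 0.353 0 1;0.309 0.965 0.13 0 0.353 0 1;0.309 0.965 0.13 0 0.353 0 1;0.309 0.965 0.13 0 0.353 0 1;0.309 0.965 0.13 0 0.353 0 1;0.309 0.965 0.13 0 0.353 0 1;0.309 0.965 0.13 0 0.353 0 1"}}

```text
clock: 8.3
eef_pos: [481.8, 282.3, 99.5]
tool_rot: [-3.141, -0.006, -3.046]
force: [0.7, -0.3, -0.8]
width: 31.6
gripper_force: 59.8
```

```bash
python3 -c "
from h import *
plan([480,290,34],RD)"
```

```text
t 8.30 pos [481.8 282.3  99.5] F [ 0.7 -0.3 -0.8] w 31.6 g 59.8
shift [0.002 0.026 0.218] turn [-0.001 -0.004 -0.001]
```

Request:
{"op": "move_arm", "data": {"rows": "0 0 0.1 0 0 0 1;0 0 0.19 0 0 0 1;0 0 0.215 0 0 0 1;0 0 0.215 0 0 0 1;0 0 0.215 0 0 0 1"}}

```text
clock: 8.72
eef_pos: [482.0, 280.6, 36.8]
tool_rot: [-3.141, -0.004, -3.045]
force: [-0.4, -0.2, 0.6]
width: 31.4
gripper_force: 59.8
```

```bash
python3 -c "
from h import *
plan([480,290,29],RD)"
```

```text
t 8.72 pos [482.  280.6  36.8] F [-0.4 -0.2  0.6] w 31.4 g 59.8
shift [0.003 0.032 0.026] turn [-0.001 -0.003 -0.   ]
```

Request:
{"op": "move_arm", "data": {"rows": "0.002 0.05 0 0 -0.003 0 1;0.002 0.05 0.01 0 -0.003 0 1;0.002 0.05 0.015 0 -0.003 0 1;0.002 0.05 0.018 0 -0.003 0 1;0.002 0.05 0.021 0 -0.003 0 1;0.002 0.05 0.021 0 -0.003 0 1"}}

```text
clock: 9.22
eef_pos: [480.2, 294.8, 31.0]
tool_rot: [-3.141, 0.002, -3.046]
force: [-0.4, 0.1, -1.7]
width: 31.5
gripper_force: 59.8
```

```bash
python3 -c "
from h import *
plan([480,296,29],RD)"
```

```text
t 9.22 pos [480.2 294.8  31. ] F [-0.4  0.1 -1.7] w 31.5 g 59.8
shift [0.    0.004 0.007] turn [-0.001  0.001 -0.001]
```

Request:
{"op": "move_arm", "data": {"rows": "0 0 0.003 0 0 0 1;0 0 0.006 0 0 0 1;0 0 0.006 0 0 0 1;0 0 0.006 0 0 0 1"}}

```text
clock: 9.55
eef_pos: [480.1, 295.3, 30.0]
tool_rot: [-3.14, 0.002, -3.045]
force: [-1.5, -2.3, 7.7]
width: 31.3
gripper_force: 60.8
```

The sleeve is on the floor. I'll release it and lift.

Request:
{"op": "move_arm", "data": {"rows": "0 0 -0.001 0 0 0 0;0 0 -0.001 0 0 0 -0.5;0 0 -0.001 0 0 0 -1;0 0 -0.001 0 0 0 -1;0 0 -0.001 0 0 0 -1;0 0 -0.03 0 0 0 -1;0 0 -0.1 0 0 0 -1;0 0 -0.2 0 0 0 -1;0 0 -0.3 0 0 0 -1;0 0 -0.4 0 0 0 -1;0 0 -0.4 0 0 0 -1"}}

```text
clock: 10.47
eef_pos: [481.7, 298.6, 155.0]
tool_rot: [3.137, 0.01, -3.044]
force: [0.5, 1.0, 0.1]
width: 85.1
gripper_force: 0.0
```

```bash
python3 - <<'E'
from cell import *
from h import *
plan([463,10,150],RD)
S=get_image('side')['img'];T=get_image('top')['img']
cv2.imwrite('pics/m6.png',np.hstack([crop(S,225,155,80,75,5),crop(T,202,205,80,75,5)]))
E
```

```text
t 10.47 pos [481.7 298.6 155. ] F [0.5 1.  0.1] w 85.1 g 0.0
shift [ 0.156 -0.951  0.01 ] turn [0.003 0.006 0.   ]
```

View pics/m6.png

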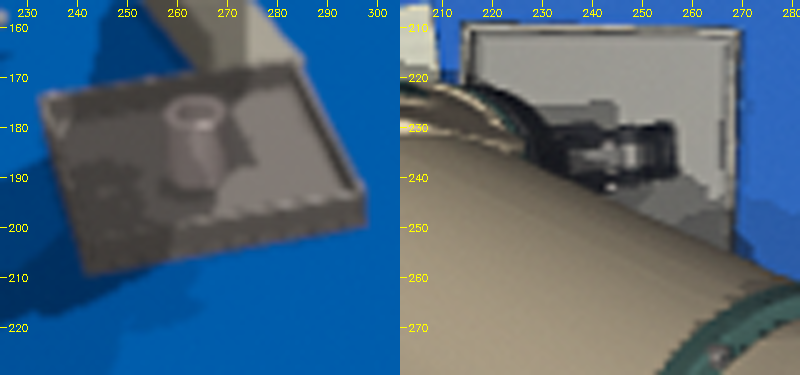

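The side view shows sleeve A standing upright near the tray's centre (264,183). On to sleeve B.

Request:
{"op": "move_arm", "data": {"rows": "0.156 -0.95 0.01 0.003 0.006 0 -1;0.156 -0.95 0.01 0.003 0.006 0 -1;0.156 -0.95 0.01 0.003 0.006 0 -1;0.156 -0.95 0.01 0.003 0.006 0 -1;0.156 -0.95 0.01 0.003 0.006 0 -1;0.156 -0.95 0.01 0.003 0.006 0 -1;0.156 -0.95 0.01 0.003 0.006 0 -1;0.156 -0.95 0.01 0.003 0.006 0 -1;0.156 -0.95 0.01 0.003 0.006 0 -1"}}

```text
clock: 11.32
eef_pos: [459.4, 4.3, 145.0]
tool_rot: [-3.136, -0.011, -3.051]
force: [0.9, 0.8, 0.6]
width: 85.4
gripper_force: 0.0
```

```bash
python3 -c "
from h import *
plan([463,-104.3,70],RD)"
```

```text
t 11.32 pos [459.4   4.3 145. ] F [0.9 0.8 0.6] w 85.4 g 0.0
shift [ 0.018 -0.36   0.252] turn [-0.004 -0.007 -0.004]
```

Request:
{"op": "move_arm", "data": {"rows": "0.018 -0.36 0.15 -0.003 -0.005 -0.003 -1;0.018 -0.36 0.2 -0.003 -0.005 -0.003 -1;0.018 -0.36 0.25 -0.003 -0.005 -0.003 -1;0.018 -0.36 0.25 -0.003 -0.005 -0.003 -1;0.018 -0.36 0.25 -0.003 -0.005 -0.003 -1;0.018 -0.36 0.25 -0.003 -0.005 -0.003 -1"}}

```text
clock: 11.82
eef_pos: [465.3, -98.6, 71.4]
tool_rot: [3.14, -0.0, -3.038]
force: [0.5, 0.6, 0.1]
width: 85.3
gripper_force: 0.0
```

```bash
python3 -c "
from h import *
plan([463,-104.3,25],RD)"
```

```text
t 11.82 pos [465.3 -98.6  71.4] F [0.5 0.6 0.1] w 85.3 g 0.0
shift [ 0.01  -0.018  0.155] turn [ 0.001 -0.     0.004]
```

Request:
{"op": "move_arm", "data": {"rows": "0.01 -0.018 0.03 0 0 0.004 -1;0.01 -0.018 0.05 0 0 0.004 -1;0.01 -0.018 0.05 0 0 0.004 -1"}}

```text
clock: 12.07
eef_pos: [462.3, -105.7, 56.2]
tool_rot: [-3.141, -0.001, -3.044]
force: [-0.3, -0.2, 0.6]
width: 85.5
gripper_force: 0.0
```

```bash
python3 -c "
from h import *
plan([463,-104.3,25],RD)"
```

```text
t 12.07 pos [ 462.3 -105.7   56.2] F [-0.3 -0.2  0.6] w 85.5 g 0.0
shift [-0.003  0.004  0.104] turn [-0.    -0.001  0.   ]
```

Request:
{"op": "move_arm", "data": {"rows": "-0.002 0.004 0.06 0 0 0 -1;-0.002 0.004 0.104 0 0 0 -1;-0.002 0.004 0.104 0 0 0 -1;-0.002 0.004 0.104 0 0 0 1;-0.002 0.004 0.104 0 0 0 1;-0.002 0.004 0.104 0 0 0 1;-0.002 0.004 0.104 0 0 0 1;-0.002 0.004 0.104 0 0 0 1;-0.002 0.004 0.104 0 0 0 1;-0.002 0.004 0.104 0 0 0 1"}}

```text
clock: 12.9
eef_pos: [463.6, -105.4, 26.5]
tool_rot: [-3.141, 0.001, -3.046]
force: [-0.5, 0.1, 7.8]
width: 32.8
gripper_force: 58.8
```

```bash
python3 -c "
from h import *
plan(TIP+AX*90,RT)"
```

```text
t 12.90 pos [ 463.6 -105.4   26.5] F [-0.5  0.1  7.8] w 32.8 g 58.8
shift [-0.396  0.342 -0.483] turn [-0.001 -0.349 -0.001]
```

Request:
{"op": "move_arm", "data": {"rows": "0 0 -0.1 0 0 0 1;0 0 -0.24 0 0 0 1;0 0 -0.38 0 0 0 1;-0.05 0.03 -0.48 0 -0.05 0 1;-0.396 0.342 -0.484 0 -0.349 -0.001 1;-0.396 0.342 -0.484 0 -0.349 -0.001 1;-0.396 0.342 -0.484 0 -0.349 -0.001 1;-0.396 0.342 -0.484 0 -0.349 -0.001 1;-0.396 0.342 -0.484 0 -0.349 -0.001 1;-0.396 0.342 -0.484 0 -0.349 -0.001 1;-0.396 0.342 -0.484 0 -0.349 -0.001 1;-0.396 0.342 -0.484 0 -0.349 -0.001 1"}}

```text
clock: 13.9
eef_pos: [571.7, 7.3, 171.3]
tool_rot: [-3.137, 0.549, -3.043]
force: [-0.6, -0.2, -2.3]
width: 32.8
gripper_force: 60.0
```

```bash
python3 -c "
from h import *
plan(TIP+AX*34,RT)"
```

```text
t 13.90 pos [571.7   7.3 171.3] F [-0.6 -0.2 -2.3] w 32.8 g 60.0
shift [-0.001  0.003  0.186] turn [-0.002 -0.001  0.001]
```

Request:
{"op": "move_arm", "data": {"rows": "-0.001 0.003 0.08 -0.002 -0.001 0.001 1;-0.001 0.003 0.15 -0.002 -0.001 0.001 1;-0.001 0.003 0.186 -0.002 -0.001 0.001 1;-0.001 0.003 0.186 -0.002 -0.001 0.001 1;-0.001 0.003 0.186 -0.002 -0.001 0.001 1"}}

```text
clock: 14.32
eef_pos: [599.6, 10.7, 122.4]
tool_rot: [3.14, 0.545, -3.046]
force: [0.2, -0.3, -0.1]
width: 32.7
gripper_force: 59.9
```

```bash
python3 - <<'E'
from cell import *
from h import *
plan(TIP+AX*17.5,RT)
S=get_image('side')['img'];T=get_image('top')['img']
cv2.imwrite('pics/m7.png',np.hstack([crop(S,330,180,50,60,8),crop(T,322,150,50,60,8)]))
import pickle;s,t=pickle.load(open('cams.pkl','rb'))
e=read_state()['eef_pos']
for k in(26.5,-13.5):print(proj(s,e-AX*k),proj(t,e-AX*k))
E
```

```text
t 14.32 pos [599.6  10.7 122.4] F [ 0.2 -0.3 -0.1] w 32.7 g 59.9
shift [-0.007  0.     0.053] turn [ 0.001 -0.003 -0.001]
[354.85067539 207.4471899 ] [346.59032926 181.52389466]
[347.44765576 197.0069393 ] [348.48039846 188.37163195]
```

View pics/m7.png

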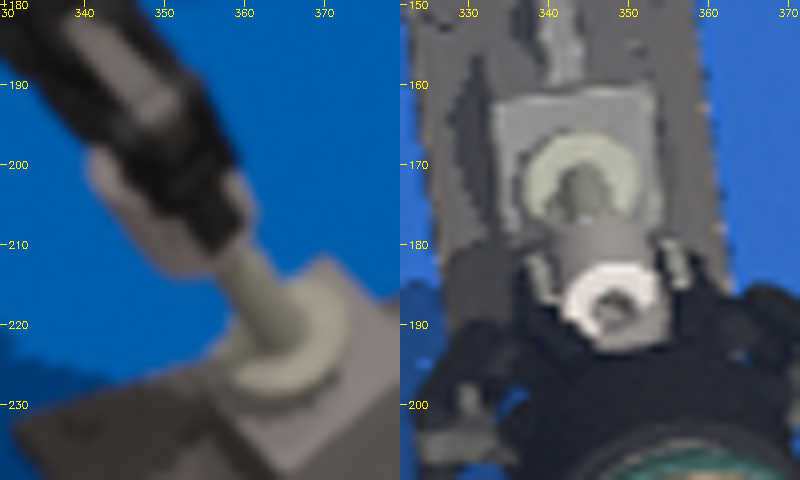

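The top ring is at (348.7,187.7) as predicted, and in the side view the pin enters the sleeve's lower face near (357,211). Advancing slowly.

Request:
{"op": "move_arm", "data": {"rows": "-0.006 0 0.008 0.001 -0.003 0 1;-0.007 0 0.016 0.001 -0.003 0 1;-0.007 0 0.024 0.001 -0.003 0 1;-0.007 0 0.032 0.001 -0.003 0 1;-0.007 0 0.04 0.001 -0.003 0 1;-0.007 0 0.046 0.001 -0.003 0 1;-0.007 0 0.046 0.001 -0.003 0 1"}}

```text
clock: 15.0
eef_pos: [609.1, 11.6, 111.6]
tool_rot: [-3.141, 0.55, -3.046]
force: [0.1, 0.5, -0.2]
width: 33.0
gripper_force: 59.9
```

```bash
python3 -c "
from h import *
plan(TIP+AX*17.5,RT)"
```

```text
t 15.00 pos [609.1  11.6 111.6] F [ 0.1  0.5 -0.2] w 33.0 g 59.9
shift [0.002 0.    0.006] turn [-0.001  0.    -0.001]
```

Request:
{"op": "move_arm", "data": {"rows": "0.001 0 0.003 0 0 0 1;0.002 0 0.006 0 0 0 1;0.002 0 0.009 0 0 0 1;0.002 0 0.009 0 0 0 1;0.002 0 0.009 0 0 0 1"}}

```text
clock: 15.42
eef_pos: [610.0, 11.3, 109.4]
tool_rot: [-3.14, 0.551, -3.046]
force: [0.5, -1.0, -0.8]
width: 33.2
gripper_force: 60.0
```

Request:
{"op": "move_arm", "data": {"rows": "0 0 0.003 0 0 0 1;0 0 0.005 0 0 0 1;0 0 0.005 0 0 0 1;0 0 0.005 0 0 0 1"}}

```text
clock: 15.75
eef_pos: [610.8, 11.3, 108.2]
tool_rot: [-3.14, 0.551, -3.046]
force: [-0.7, -2.0, 1.0]
width: 32.8
gripper_force: 60.2
```

```bash
python3 -c "
from h import *
plan(TIP+AX*17.5,RT)"
```

```text
t 15.75 pos [610.8  11.3 108.2] F [-0.7 -2.   1. ] w 32.8 g 60.2
shift [ 0.001  0.002 -0.006] turn [-0.001  0.001 -0.001]
```

Request:
{"op": "move_arm", "data": {"rows": "0 -0.002 0.002 0 0 0 1;0 -0.002 0.005 0 0 0 1;0 -0.002 0.005 0 0 0 1;0 -0.002 0.005 0 0 0 1"}}

```text
clock: 16.08
eef_pos: [611.5, 11.2, 107.0]
tool_rot: [-3.141, 0.551, -3.045]
force: [-2.5, -2.4, 3.9]
width: 33.0
gripper_force: 60.5
```

```bash
python3 -c "
from h import *
plan(TIP+AX*17.5,RT)"
```

```text
t 16.08 pos [611.5  11.2 107. ] F [-2.5 -2.4  3.9] w 33.0 g 60.5
shift [ 0.001  0.002 -0.011] turn [-0.001  0.001 -0.   ]
```

Request:
{"op": "move_arm", "data": {"rows": "0 -0.003 0.001 0 0 0 1;0 -0.004 0.003 0 0 0 1;0 -0.004 0.003 0 0 0 1;0 -0.004 0.003 0 0 0 1"}}

```text
clock: 16.42
eef_pos: [611.9, 11.1, 106.4]
tool_rot: [3.141, 0.551, -3.044]
force: [-3.9, -0.6, 6.5]
width: 32.5
gripper_force: 60.6
```

About 8 N purely axial at the nose depth, 38 mm short of the collar, so sleeve B is caught on the nose and is the reject. I'll withdraw it to the bowl.

Request:
{"op": "move_arm", "data": {"rows": "0 -0.002 -0.06 0 0 0 1;0 -0.002 -0.16 0 0 0 1;0 -0.002 -0.28 0 0 0 1;0 -0.002 -0.3 0 0 0 1;0 -0.002 -0.3 0 0 0 1"}}

```text
clock: 16.83
eef_pos: [565.4, 5.4, 184.8]
tool_rot: [-3.139, 0.554, -3.043]
force: [1.1, -1.2, -0.9]
width: 32.8
gripper_force: 60.1
```

```bash
python3 -c "
from h import *
plan([513,-280,130],RD)"
```

```text
t 16.83 pos [565.4   5.4 184.8] F [ 1.1 -1.2 -0.9] w 32.8 g 60.1
shift [ 0.323 -0.93   0.017] turn [-0.001  0.353  0.001]
```

Request:
{"op": "move_arm", "data": {"rows": "0.323 -0.93 0.017 0 0.353 0 1;0.323 -0.93 0.017 0 0.353 0 1;0.323 -0.93 0.017 0 0.353 0 1;0.323 -0.93 0.017 0 0.353 0 1;0.323 -0.93 0.017 0 0.353 0 1;0.323 -0.93 0.017 0 0.353 0 1;0.323 -0.93 0.017 0 0.353 0 1;0.323 -0.93 0.017 0 0.353 0 1;0.323 -0.93 0.017 0 0.353 0 1;0.323 -0.93 0.017 0 0.353 0 1;0.323 -0.93 0.017 0 0.353 0 1"}}

```text
clock: 17.75
eef_pos: [513.9, -280.3, 125.6]
tool_rot: [3.139, -0.004, -3.047]
force: [0.5, -0.4, -1.2]
width: 32.9
gripper_force: 60.1
```

```bash
python3 -c "
from h import *
plan([513,-296.5,80],RD)"
```

```text
t 17.75 pos [ 513.9 -280.3  125.6] F [ 0.5 -0.4 -1.2] w 32.9 g 60.1
shift [ 0.007 -0.054  0.152] turn [ 0.002 -0.003 -0.002]
```

Request:
{"op": "move_arm", "data": {"rows": "0.007 -0.054 0.02 0.002 -0.003 -0.002 1;0.007 -0.054 0.08 0.002 -0.003 -0.002 1;0.007 -0.054 0.15 0.002 -0.003 -0.002 1;0.007 -0.054 0.22 0.002 -0.003 -0.002 1;0.007 -0.054 0.26 0.002 -0.003 -0.002 1;0.007 -0.054 0.28 0.002 -0.003 -0.002 1;0.007 -0.054 0.28 0.002 -0.003 -0.002 1;0.007 -0.054 0.28 0.002 -0.003 -0.002 1"}}

```text
clock: 18.42
eef_pos: [512.6, -294.2, 44.2]
tool_rot: [-3.138, 0.001, -3.042]
force: [-0.3, -0.7, -1.1]
width: 32.9
gripper_force: 60.1
```

```bash
python3 -c "
from h import *
plan([513,-296.5,31],RD)"
```

```text
t 18.42 pos [ 512.6 -294.2   44.2] F [-0.3 -0.7 -1.1] w 32.9 g 60.1
shift [-0.    -0.008  0.044] turn [-0.002  0.001  0.002]
```

Request:
{"op": "move_arm", "data": {"rows": "0 -0.008 0.012 -0.001 0 0.001 1;0 -0.008 0.024 -0.001 0 0.001 1;0 -0.008 0.034 -0.001 0 0.001 1;0 -0.008 0.041 -0.001 0 0.001 1;0 -0.008 0.041 -0.001 0 0.001 1"}}

```text
clock: 18.83
eef_pos: [512.2, -297.0, 31.8]
tool_rot: [-3.139, 0.001, -3.044]
force: [-0.3, -0.1, -0.2]
width: 33.0
gripper_force: 60.1
```

Request:
{"op": "move_arm", "data": {"rows": "0 0 0.003 0 0 0 1;0 0 0.005 0 0 0 1;0 0 0.005 0 0 0 1"}}

```text
clock: 19.08
eef_pos: [512.5, -297.0, 30.7]
tool_rot: [-3.139, 0.001, -3.044]
force: [0.3, 0.1, -0.2]
width: 32.9
gripper_force: 60.1
```

Request:
{"op": "move_arm", "data": {"rows": "0 0 0.003 0 0 0 1;0 0 0.005 0 0 0 1;0 0 0.005 0 0 0 1"}}

```text
clock: 19.33
eef_pos: [512.5, -297.0, 30.6]
tool_rot: [-3.138, 0.001, -3.044]
force: [-2.7, 0.4, 11.8]
width: 32.8
gripper_force: 61.3
```

Contact with the bowl floor. I'll release partly, lift clear and check.

Request:
{"op": "move_arm", "data": {"rows": "0 0 -0.002 0 0 0 0;0 0 -0.002 0 0 0 -0.2;0 0 -0.002 0 0 0 -0.2;0 0 -0.002 0 0 0 -0.2;0 0 -0.03 0 0 0 -0.2;0 0 -0.1 0 0 0 -0.2;0 0 -0.22 0 0 0 -0.2;0 0 -0.34 0 0 0 -0.2;-0.1 0.4 -0.44 0 0 0 -0.2;-0.1 0.4 -0.44 0 0 0 -0.2;-0.1 0.4 -0.44 0 0 0 -0.2;-0.1 0.4 -0.44 0 0 0 -0.2"}}

```text
clock: 20.33
eef_pos: [533.3, -164.3, 164.6]
tool_rot: [3.139, 0.009, -3.032]
force: [0.0, 0.9, 0.6]
width: 51.1
gripper_force: 0.0
```

```bash
python3 - <<'E'
from cell import *
from h import *
plan([513,-296.5,80],RD)
S=get_image('side')['img'];T=get_image('top')['img']
cv2.imwrite('pics/m8.png',np.vstack([np.hstack([crop(S,225,155,80,60,5),crop(S,330,310,100,75,4)]),np.hstack([crop(T,202,208,80,60,5),crop(T,421,190,80,60,5)])]))
E
```

```text
t 20.33 pos [ 533.3 -164.3  164.6] F [0.  0.9 0.6] w 51.1 g 0.0
shift [ 0.118 -0.431  0.28 ] turn [0.002 0.005 0.008]
```

View pics/m8.png

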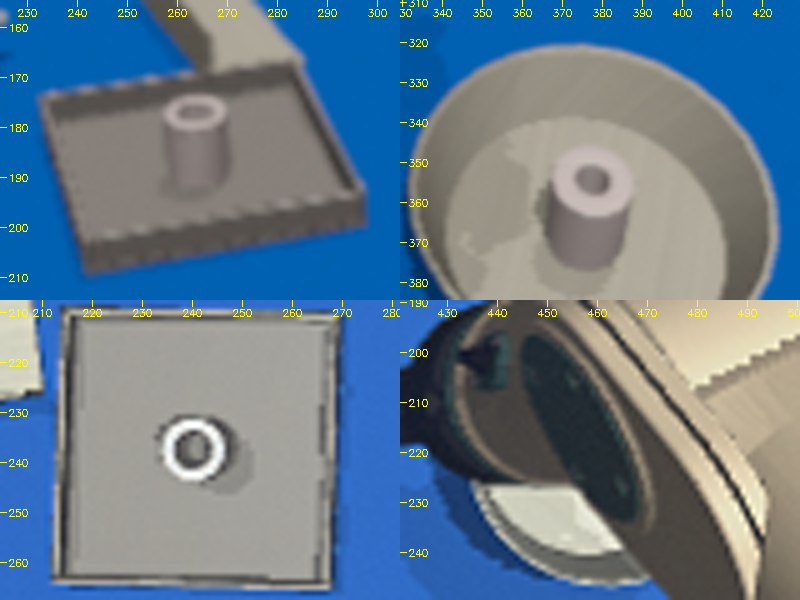

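The wide-bore sleeve stands upright in the tray, at top (240,237). The narrow-bore sleeve stands in the bowl, at side (377,365). The gripper is clear, so I'll hand in.

Request:
{"op": "move_arm", "data": {"rows": "-0.1 0.1 0 0 0 0 -0.2;-0.1 0.1 0 0 0 0 -0.2;-0.1 0.1 0 0 0 0 -0.2;-0.1 0.1 0 0 0 0 -0.2"}}

```text
clock: 20.77
eef_pos: [556.7, -143.2, 160.1]
tool_rot: [-3.139, -0.001, -3.046]
force: [-0.8, -0.1, 0.2]
width: 51.4
gripper_force: 0.0
```

```bash
python3 -c "
from cell import *
print(finish_job())"
```

```text
the job is handed in; nothing more can be done
None
```

Both sleeves were tried on the pin and sorted, and the job was handed in at about 21 s: the 21 mm sleeve went fully home and stands upright in the tray, and the 14 mm one caught on the nose and is in the bowl.

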